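# Load two proof blocks into the spring magazine

## Robot

A 6-joint arm with a two-finger parallel gripper is mounted at the origin on the work surface. World frame = base frame: x ahead of the robot, y to its left, z up, the work surface at z = 0. Lengths are in m, angles in rad, forces in N, time in s.
With the tool pointing down it reaches from about 0.35 to 1 m from the base axis. Payload 7.1 kg.
Tool frame: the origin (TCP) lies midway between the tips of the shut fingers; the grasp point (between the pads) lies behind it (arm.grip_point_offset is the z of the grasp point in the tool frame, in m); z points along the fingers, y is the direction in which the jaws open and shut (so a half turn about z gives the same grasp; the last joint's range is limited). The gripper opens to 85 mm and grips with 20 to 120 N. Pads are 22 mm wide; open, the fingers measure 114 mm over their backs; the gripper's body (76 mm by 85 mm) begins 54 mm behind the grasp point. The pads swing forward as they close: fully open they stand 13 mm farther back than shut.
Start: joints at [-1.204, 0.423, 1.63, -0, 1.089, -0.019], TCP at [0.235, -0.579, 0.231] pointing down, gripper open.
Joint ranges: [-3, 3], [-0.9, 2.11], [0.09, 2.58], [-1.31, 4.45], [0.11, 2.69], [-2.54, 2.54]. Speed limits (rad/s): [2.39, 2.39, 3.01, 3.14, 3.14, 3.14].

## Interface

Orientations are given as a 3x3 rotation matrix whose columns are the frame's x, y, z axes.
In Python, from cell import telemetry, read_camera, ticket, spot_in, trace, place_of, arm gives the robot as it stands. The module is installed in compiled form; this text tells all that it offers.
- The arm moves only by the tool jog_arm, never from a script. Its argument "series" is a list of rows, each a list of 7 numbers: the shift along the world's x, y, z in m, then the turn, a rotation vector about the world's x, y, z in degrees, then the finger opening in m, from 0 to 0.0854. In form: [[tx, ty, tz, rx, ry, rz, gripper], ...]. A call has 1 to 8 rows; each row shifts and turns the commanded pose from where the row before left it; what a row does not reach is not made up. A row lasts 1/8 s, in which the tool goes at most 62.5 mm and 10.7 degrees, less where a joint would pass 70% of its speed; a pose out of reach is approached as far as the arm can. A call is refused whole if a number of a shift passes 0.0625 or a number of a turn 10.7, either way. A call with a gripper value outside its range is refused whole. The fingers move at their own pace and stop on an object; "grip_force" is the grip in N (left out, the last holds). Time passes only in rows, so rows that do not move let the fingers close. It gives the time, the measured TCP pose, the force and the opening at its end, in the units of the state.
- telemetry.sense(): the state, without advancing time (a new reading comes with each control period).
- read_camera(name): name is "scene" or "top" or "wrist"; returns a dict with "color" (384x512x3 uint8, red, green, blue), "camera_matrix" (3x3 intrinsics, pixels), "k1" (the pictures are not rectified: a ray, as slopes to the right and down, at radius r is drawn at 1 + k1 r^2 times it, then the intrinsics apply), "pose" (4x4, takes a point from camera to world coordinates). Camera axes: x right, y down, z forward; pixel columns grow to the right and rows downward; lengths in m; the calibration is good to about 2 mm. A picture is of the moment at which its call begins. There is no depth.
- ticket.close_job(): hands the job in, once; it reports no verdict.
Trained networks look in a picture, given as the dict that the camera call returned (one of the last four; its "shot" number tells which), for a name from the list of things; names that differ only in an ending like _2 or _b are one class to them, and where a whole thing is asked for, a point or a joint stands for the part that bears it (a point fixed in the world has none). Each returns a list of dicts, best first, with "confidence" (0 to 1); they miss things now and then, are a little off and sometimes report something else, mostly with a low value. They report only what shows in the picture. A call takes as long as a camera call. They do not tell look-alikes from the thing itself.
- spot_in(picture, thing): "point" ([column, row] as shares, 0 to 1, of the picture: columns of its width, rows of its height, amid what is visible of it).
- trace(picture, thing): "region" (384x512 bool, what is visible of it) and "point" ([column, row] as shares, 0 to 1, of the picture: columns of its width, rows of its height, amid what is visible of it).
- place_of(picture, thing): "point" ([column, row] as shares, 0 to 1, of the picture: columns of its width, rows of its height: a listed point, or the origin of a listed thing).
The state is a dict: "clock": time; "joint_positions": joint angles; "joint_velocities": joint speeds; "joint_torque": joint torques, N m; "ee_pos": TCP position; "tool_rot": TCP orientation; "wrist_force": force on the tool from outside, world axes, zero at the start; "wrist_torque": the same for the moment, N m; "opening": opening from 0.0 (shut) to 1.0 (fully open).
Only numpy, scipy, OpenCV 4.12 (cv2) and the standard library are available. Lean on these libraries where they do the work, as an engineer would, in place of code of your own. Each camera call takes 0.05 s, during which the arm holds its last target.

## Task

Load the spring magazine beside the white board with the copper-faced block first and then the zinc-faced block on top of it, faces up, pushing each one down until the catches snap over it and it stays down by itself. Feel for how far to push: the catch height is not known, so stop at the firm stop and do not force it further (35 N is too much). Leave the green lino block and the other things where they are.

Things in the scene. Friction and masses are not known exactly. Their poses are not given: they have to be found in the camera images.
- magazine: Green and steel spring magazine fixed to the table, an open-topped column for blocks. Origin: centre of its underside on the table, z up along the column axis. Base 130 by 190 by 10 mm. Opening 48 (its x) by 68 mm (its y): a block enters with its x along the magazine's x, either way round, 2 mm play. The x sides are open above 60 mm, 44 mm wide; catch housings 120 mm tall on the y ends
- column_top (a point): on the column axis, level with the tops of the four steel corner posts, 127 mm above the table; flared lead-ins reach up to 134 mm. Knobs on the y ends reach 90 mm from the axis (not needed)
- plate_rest (a point): on the column axis, 112 mm above the table: top of the empty pressure plate (30 by 42 mm). Its spring pushes up with 2.4 N here, rising 0.15 N per mm, damped (0.6 N per 10 mm/s), travel 80 mm. A block set in the column rests on the plate or the catches' slopes, its underside 90 to 120 mm above the table, and stands there unlatched
- catch_zone (a point): on the column axis, 93 mm above the table. Two sprung brass catches at the y ends, sloping on top, leave 54 mm between them. A block pushed down spreads them (a few N) and once its top is below their flat undersides they snap over it and hold it. The undersides lie anywhere from 81 to 105 mm above the table, set by hand, different each time and not reported
- buffers (a point): on the column axis, 46 mm above the table, about where rubber buffers stop the lower of two blocks: the second block, 2.5 mm past latching, meets this firm stop (5 N per mm for 3 mm, then solid) after at most 17 N of spring and catches. The first block alone meets it only 24 mm past latching. Over 35 N pressed into the column damages it. A next block pushes down those below it
- block_copper: Copper-faced (reddish metal) proof block: 44 mm (its x) by 64 mm (its y) by 22 mm tall, a wooden body 18 mm thick under a 4 mm copper face; 150 g. Origin: centre of its underside, z up out of the copper face. Lies face up on the white board (4 mm thick)
- block_zinc: Zinc-faced (grey metal) proof block: 44 mm (its x) by 64 mm (its y) by 22 mm tall, a wooden body 18 mm thick under a 4 mm zinc face; 150 g. Origin: centre of its underside, z up out of the zinc face. Lies face up on the white board (4 mm thick)
- block_lino: Green lino-faced proof block: 44 mm (its x) by 64 mm (its y) by 22 mm tall, a wooden body 18 mm thick under a 4 mm green face; 150 g. Origin: centre of its underside, z up out of the green face. Lies face up on the white board (4 mm thick); not wanted, stays there
- tin_large: large grey ink tin, 90 mm across, 100 tall; a bystander
- tin_red: red ink tin, 70 mm across, 70 tall; a bystander
- tin_blue: blue ink tin, 70 mm across, 70 tall; a bystander
- brayer: ink roller with wooden handle, about 180 mm long, lying on the glass slab; a bystander
- palette_knife: palette knife lying flat near the far edge; a bystander
- brush: brush lying flat near the far edge; a bystander
There are look-alikes about, which are no part of the job. What is shaped like the block_copper but purple is not meant.

How it is judged:
On the way:
1. The copper-faced block is latched in the column and stays down with the hand off it, the zinc-faced block not yet in the column (z of block_copper in the frame of magazine below 0.088 m and horizontal distance between block_copper and magazine below 0.006 m and angle between block_copper's own z axis and vertical below 0.12 rad and contact force between the fingers and block_copper below 0.1 N and linear speed of block_copper below 0.02 m/s and horizontal distance between block_zinc and magazine above 0.05 m), for 0.3 s.
At the end, for the whole second after the job is handed in: Both blocks in the column, at rest, face up (within 0.12 rad), within 6 mm of its axis, fingers off: the zinc one latched under the catches (underside below 88 mm over the table), the copper one right beneath it (below 66 mm, gap under 2.5 mm) (z of block_copper in the frame of magazine below 0.066 m and horizontal distance between each of block_copper, block_zinc and magazine below 0.006 m and angle between each of block_copper, block_zinc's own z axis and vertical below 0.12 rad and contact force between the fingers and block_copper below 0.1 N and linear speed of each of block_copper, block_zinc below 0.02 m/s and z of block_zinc in the frame of magazine below 0.088 m and contact force between the fingers and block_zinc below 0.1 N and z of block_zinc in the frame of block_copper below 0.0245 m); the robot touches nothing.
It fails at once if more than 35 N pressed on the column through the blocks (contact force between any of block_copper, block_zinc and magazine above 35 N).
It fails at once if the lino block or another bystander is moved by more than 30 mm (distance of any of block_lino, tin_large, tin_red, tin_blue, brayer, palette_knife, brush from where it was at the start of the episode above 0.03 m).
It also fails if it takes over 72 s, if anything falls off the work surface, if the arm or the gripper's body presses on something with over 40 N, if the wrist force passes 120 N, or if a joint passes its speed limit or range.

## Working session

There is one attempt and no reset: what is moved stays moved. The work goes in short steps, Python scripts to look and compute and a tool call to move; the robot and the scene stay as the last step left them, time stands still between calls to the robot, and variables do not carry over. Pictures are saved under pics/ and viewed, and the job is handed in when it is done.

Besides the shell and the picture viewer there is one more tool, called after "Request:" as name(argument=value, ...), one argument or row to a line, values as JSON. jog_arm: Moves the arm, as the interface text tells. Its arguments: {"type":"object","properties":{"series":{"type":"array","items":{"type":"array","items":{"type":"number"}}},"grip_force":{"type":"number"}},"required":["series"]}

```bash
mkdir -p pics
cat > h.py <<'E'
import numpy as np, cv2
from cell import telemetry, read_camera, ticket, spot_in, trace, place_of, arm
def save(p,n): cv2.imwrite('pics/'+n+'.png', p['color'][:,:,::-1])
def ray(p,px):
    K=np.array(p['camera_matrix'],float);T=np.array(p['pose'])
    k=float(p['k1'])
    u=cv2.undistortPoints(np.array([[px]],float),K,np.array([k,0,0,0.]))[0,0]
    return T[:3,3],T[:3,:3]@np.array([u[0],u[1],1.])
def at_z(p,px,z):
    o,d=ray(p,px); return o+d*(z-o[2])/d[2]
def proj(p,X):
    T=np.linalg.inv(np.array(p['pose']));c=T[:3,:3]@np.array(X)+T[:3,3]
    r=cv2.projectPoints(c[None],np.zeros(3),np.zeros(3),np.array(p['camera_matrix'],float),np.array([float(p['k1']),0,0,0]))[0]
    return r[0,0]
E
python3 - <<'E'
from h import *
for n in ['top','scene']:
    p=read_camera(n); save(p,n+'0'); print(n,np.round(p['pose'],3).tolist(),p['k1'])
    for t in ['magazine','block_copper','block_zinc','block_lino']:
        r=trace(p,t)
        for q in r[:4]:
            m=q['region']; c=p['color'][m].mean(0).round() if m.any() else None
            px=np.array(q['point'])*[512,384]
            print(t,round(q['confidence'],2),px.round(1),m.sum(),c,at_z(p,px,.026).round(3))
    for t in ['magazine','column_top','plate_rest','block_copper','block_zinc']:
        for q in place_of(p,t)[:3]: print('place',t,round(q['confidence'],2),(np.array(q['point'])*[512,384]).round(1))
print(arm.grip_point_offset, telemetry.sense())
E
```

```text
top [[0.016, -0.995, 0.103, 0.405], [-1.0, -0.016, 0.009, 0.001], [-0.007, -0.103, -0.995, 1.412], [0.0, 0.0, 0.0, 1.0]] -0.031003064576716175
magazine 0.89 [191.  187.2] 2033 [ 91. 120.  97.] [0.559 0.23  0.026]
block_copper 0.74 [337.8 238.3] 255 [122.  67. 140.] [ 0.392 -0.275  0.026]
block_copper 0.64 [354.  190.4] 260 [233. 157. 116.] [ 0.557 -0.331  0.026]
block_copper 0.53 [353.9 137.8] 289 [133.  70. 149.] [ 0.741 -0.333  0.026]
block_zinc 0.61 [320.2 189.4] 278 [163. 161. 155.] [ 0.558 -0.215  0.026]
block_zinc 0.43 [196.2 186.7] 2020 [ 91. 120.  98.] [0.561 0.212 0.026]
block_zinc 0.18 [290.6 185. ] 217 [ 92. 179. 105.] [ 0.572 -0.113  0.026]
block_lino 0.54 [291.2 187.1] 254 [100. 180. 109.] [ 0.565 -0.115  0.026]
block_lino 0.28 [196.8 186.4] 2066 [ 91. 120.  97.] [0.562 0.21  0.026]
place magazine 0.88 [195.8 185.9]
place magazine 0.44 [189.8 181.1]
place column_top 0.76 [194.5 183.8]
place plate_rest 0.64 [191. 181.]
place plate_rest 0.6 [100.6 228.7]
place block_copper 0.74 [334.9 236.4]
place block_copper 0.53 [347.  189.9]
place block_copper 0.51 [353.8 139.8]
place 
[... 1372 characters left out ...]

        1.08858720e+00, -1.89669687e-02]), 'joint_velocities': array([ 0.00026391,  0.00010557, -0.000174  , -0.00071362,  0.00163314,
        0.00125632]), 'joint_torque': array([-7.00768414e-04, -5.57348478e+01, -2.82152474e+01,  6.80397579e-05,
        8.08603781e-04,  1.04587946e-05]), 'ee_pos': array([ 0.23521858, -0.57904077,  0.23133888]), 'tool_rot': array([[ 9.26502817e-01,  3.76287829e-01,  1.12469727e-05],
       [ 3.76287829e-01, -9.26502816e-01, -3.73418142e-05],
       [-3.63091836e-06,  3.88293950e-05, -9.99999999e-01]]), 'wrist_force': array([-0.11771771, -0.01867778, -0.6262219 ]), 'wrist_torque': array([-0.00677379,  0.03864252,  0.03418638]), 'opening': 1.001676662557507}
```

Run:
```python
import cv2
a=cv2.imread('pics/top0.png');cv2.imwrite('pics/top0c.png',cv2.resize(a[100:280,130:390],None,fx=3,fy=3,interpolation=2))
a=cv2.imread('pics/scene0.png');cv2.imwrite('pics/scene0c.png',cv2.resize(a[110:310,130:390],None,fx=3,fy=3,interpolation=2))
```

```text
(no output)
```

View pics/top0c.png

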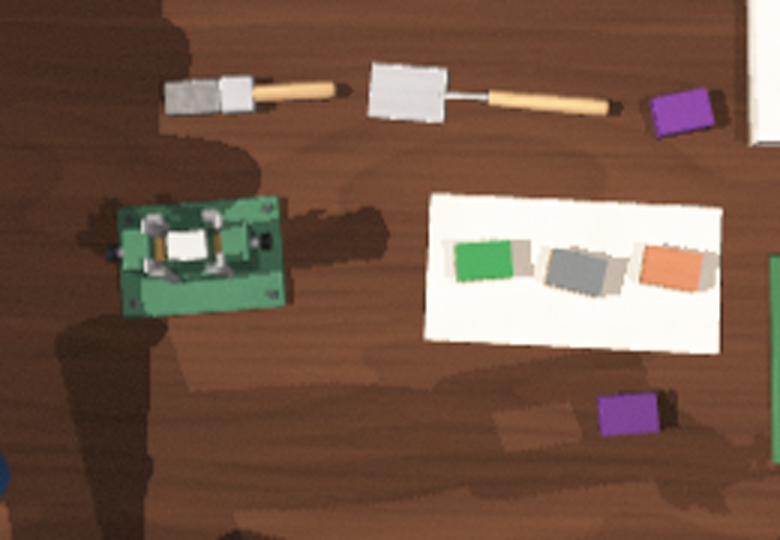

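View pics/scene0c.png

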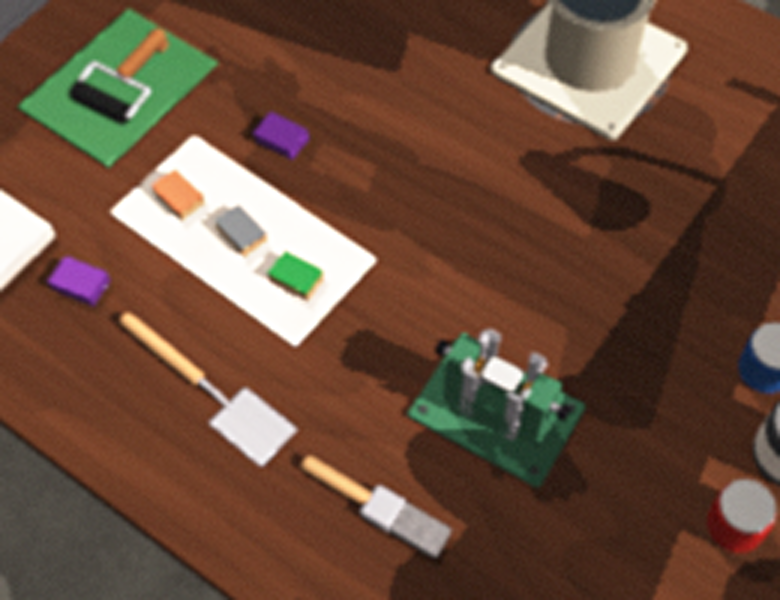

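View pics/top0.png

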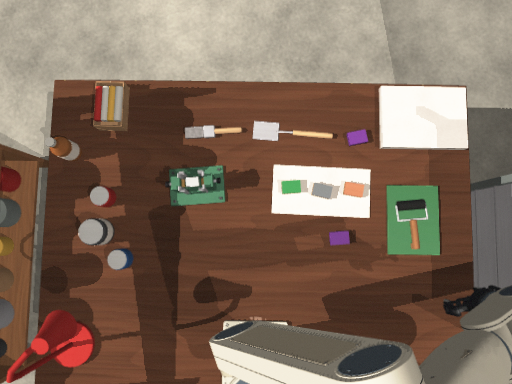

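The top view shows copper at about (354,189), zinc at (322,190), lino at (291,187) and the magazine at (195,184). The purple blocks are decoys. All the long axes run roughly along world y, so I'll grip with the jaws along world x.

Request:
jog_arm(
  series=[
    [0.04,0.037,0.009,0,0,8.5,0.0854],
    [0.04,0.037,0.009,0,0,8.5,0.0854],
    [0.04,0.037,0.009,0,0,8.5,0.0854],
    [0.04,0.037,0.009,0,0,8.5,0.0854],
    [0.04,0.037,0.009,0,0,8.5,0.0854],
    [0.04,0.037,0.009,0,0,8.5,0.0854],
    [0.04,0.037,0.009,0,0,8.5,0.0854],
    [0.04,0.037,0.009,0,0,8.4,0.0854],
  ],
)

```text
clock: 2.0
ee_pos: [0.5564, -0.2817, 0.3038]
tool_rot: [[-0.005, 1.0, 0.0], [1.0, 0.005, -0.0], [-0.0, 0.0, -1.0]]
wrist_force: [0.2, 0.1, 0.7]
opening: 1.001
```

Run:
```python
from h import *
p=read_camera('wrist'); save(p,'w1'); print(np.round(p['pose'],3).tolist())
for t in ['block_copper','block_zinc']:
    for q in trace(p,t)[:3]:
        m=q['region']; px=np.array(q['point'])*[512,384]
        (c,s,a)=cv2.minAreaRect(np.argwhere(m)[:,::-1].astype(np.float32))
        box=cv2.boxPoints((c,s,a)); B=[at_z(p,x,.026)[:2].round(4).tolist() for x in box]
        print(t,round(q['confidence'],2),px.round(1),p['color'][m].mean(0).round(),at_z(p,px,.026).round(4),c,s,a,B)
    for q in place_of(p,t)[:3]:
        px=np.array(q['point'])*[512,384];print('place',round(q['confidence'],2),px.round(1),at_z(p,px,.004).round(4))
s=telemetry.sense();print(s['clock'],s['ee_pos'],s['tool_rot'].round(3))
```

```text
[[1.0, 0.005, 0.003, 0.556], [0.006, -0.95, -0.313, -0.201], [0.001, 0.313, -0.95, 0.446], [0.0, 0.0, 0.0, 1.0]]
block_copper 0.95 [129.8 141.7] [115.  57. 129.] [ 0.3996 -0.2766  0.026 ] (129.55967712402344, 143.32228088378906) (52.18678665161133, 39.00352096557617) 79.50852966308594 [[0.3713, -0.2503], [0.4214, -0.2415], [0.4278, -0.3081], [0.3754, -0.318]]
block_copper 0.93 [382.9 190. ] [110.  54. 120.] [ 0.7359 -0.3407  0.026 ] (386.5819396972656, 189.90164184570312) (50.42841720581055, 38.29662322998047) 84.80557250976562 [[0.7078, -0.3081], [0.7585, -0.3029], [0.7759, -0.3748], [0.7225, -0.3801]]
block_copper 0.81 [255.4 181.1] [210. 136. 100.] [ 0.5625 -0.3291  0.026 ] (254.7239990234375, 180.2679901123047) (33.8987922668457, 50.892906188964844) 10.30484676361084 [[0.5329, -0.3594], [0.5456, -0.2899], [0.5891, -0.2977], [0.5786, -0.3681]]
place 0.95 [133.1 139.6] [ 0.3963 -0.2777  0.004 ]
place 0.89 [255.  176.1] [ 0.5622 -0.3285  0.004 ]
place 0.85 [377.8 188.8] [ 0.7376 -0.3463  0.004 ]
block_zinc 0.78 [250.3  93.8] [133. 130. 126.] [ 0.5553 -0.2166  0.026 ] (249.9914093017578, 96.23605346679688) (36.59604263305664, 53.087425231933594) 13.392498970031738 [[0.5248, -0.2459], [0.5407, -0.1843], [0.5838, -0.1938], [0.5698, -0.2563]]
place 0.95 [251.3  99.8] [ 0.5565 -0.2249  0.004 ]
2.25 [ 0.55483938 -0.28297304  0.30298836] [[ 0.     1.    -0.001]
 [ 1.    -0.     0.   ]
 [ 0.    -0.001 -1.   ]]
```

View pics/w1.png

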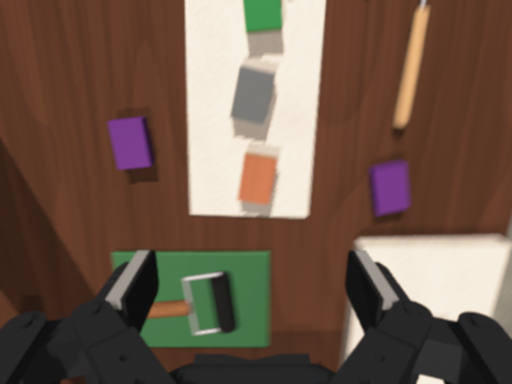

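The wrist view shows the copper face around (258,180) and the zinc face around (254,95), both slightly rotated. Next I'll fit their orientation by colour.

```bash
cat >> h.py <<'E'
def face(p,kind,z,near=None):
    h=cv2.cvtColor(cv2.GaussianBlur(p['color'],(3,3),0),cv2.COLOR_RGB2HSV).astype(int);H,S,V=h[...,0],h[...,1],h[...,2]
    if kind=='copper': m=((H<14)|(H>175))&(S>110)&(V>150)
    else: m=(S<45)&(V>60)&(V<165)
    m=cv2.morphologyEx(m.astype(np.uint8),cv2.MORPH_OPEN,np.ones((3,3)))
    n,l,st,ce=cv2.connectedComponentsWithStats(m)
    out=[]
    for i in range(1,n):
        if st[i,4]<200: continue
        px=np.argwhere(l==i)[:,::-1]
        W=np.array([at_z(p,q,z)[:2] for q in cv2.convexHull(px.astype(np.int32))[:,0].astype(float)]).astype(np.float32)
        (c,s,a)=cv2.minAreaRect(W*1000)
        if s[0]>s[1]: a-=90
        if min(s)<30 or max(s)>85: continue
        out.append((np.round(np.array(c)/1000,4),np.round(s,1),round(a+0 if s[0]<=s[1] else a,1),ce[i].round(1),st[i,4]))
    return out
E
python3 - <<'E'
from h import *
p=read_camera('wrist')
for k in ['copper','zinc']:
    for f in face(p,k,.026): print(k,*f)
p=read_camera('top')
for k in ['copper','zinc']:
    for f in face(p,k,.026): print(k,*f)
E
```

```text
copper [ 0.5618 -0.3289] [66.  42.9] -9.6 [256.4 179.5] 1510
zinc [ 0.5569 -0.2229] [65.7 46.5] -12.9 [252.5  97.2] 1976
copper [0.0552 0.5912] [46.5 75.5] 15.2 [ 81.3 335.8] 204
copper [0.0168 0.7248] [60.9 49.9] -35.0 [ 39.4 345.6] 232
zinc [ 0.5559 -0.2211] [60.5 41.4] -11.4 [322.1 190.2] 206
zinc [0.5251 0.5495] [60.4 58. ] -42.9 [ 98.3 195.7] 239
zinc [0.3088 0.4733] [65.4 61.7] -42.4 [117.3 259.2] 267
```

Request:
jog_arm(
  series=[
    [0.0034,-0.023,-0.03,0,0,-5,0.0854],
    [0.0033,-0.0228,-0.04,0,0,-5,0.0854],
    [0,0,-0.05,0,0,0,0.0854],
    [0,0,-0.04,0,0,0,0.0854],
  ],
)

```text
clock: 2.85
ee_pos: [0.56, -0.3301, 0.1412]
tool_rot: [[0.177, 0.984, -0.001], [0.984, -0.177, 0.001], [0.0, -0.002, -1.0]]
wrist_force: [0.8, 0.6, 0.0]
opening: 0.999
```

Run:
```python
from h import *
p=read_camera('wrist'); save(p,'w2')
for f in face(p,'copper',.026): print(*f)
s=telemetry.sense();print(s['clock'],s['ee_pos'],s['tool_rot'].round(3).tolist(), proj(p,s['ee_pos']))
```

```text
[ 0.5617 -0.3285] [64.3 42.9] -9.5 [252.8 179.6] 3928
2.9 [ 0.5573892  -0.32832401  0.13592299] [[0.177, 0.984, -0.008], [0.984, -0.177, 0.005], [0.003, -0.009, -1.0]] [244.95415575 246.68109519]
```

View pics/w2.png

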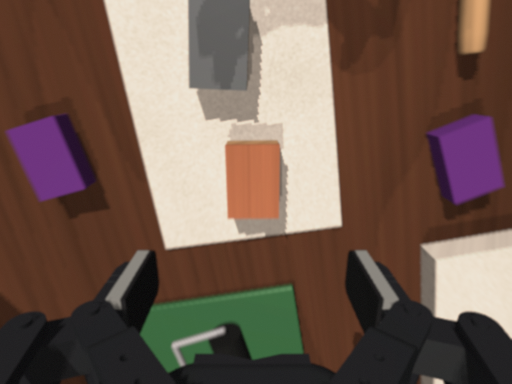

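Copper measures (0.5617,-0.3285) and lines up with the tool, so I'll descend and grip.

Request:
jog_arm(
  series=[
    [0,0,-0.04,0,0,0,0.0854],
    [0,0,-0.045,0,0,0,0.0854],
    [0,0,-0.03,0,0,0,0.0854],
    [0,0,-0.012,0,0,0,0.0854],
    [0,0,0,0,0,0,0.0854],
    [0,0,0,0,0,0,0.0854],
  ],
)

```text
clock: 3.65
ee_pos: [0.5627, -0.3297, 0.018]
tool_rot: [[0.174, 0.985, 0.002], [0.985, -0.174, -0.001], [-0.001, 0.002, -1.0]]
wrist_force: [0.1, -0.3, -0.5]
opening: 1.005
```

Request:
jog_arm(
  series=[
    [-0.001,0.001,-0.007,0,0,0,0.0854],
    [0,0,-0.003,0,0,0,0.06],
    [0,0,0,0,0,0,0.035],
    [0,0,0,0,0,0,0.035],
    [0,0,0,0,0,0,0.035],
    [0,0,0,0,0,0,0.035],
  ],
  grip_force=40,
)

```text
clock: 4.4
ee_pos: [0.5611, -0.3279, 0.0065]
tool_rot: [[0.174, 0.985, 0.0], [0.985, -0.174, -0.0], [-0.0, 0.0, -1.0]]
wrist_force: [0.8, 0.6, 2.4]
opening: 0.507
```

Request:
jog_arm(
  series=[
    [0,0,0.03,0,0,0,0.035],
    [0,0,0.06,0,0,0,0.035],
    [0,0,0.06,0,0,0,0.035],
    [0,0.02,0.06,0,0,0,0.035],
    [0,0.05,0.03,0,0,3,0.035],
    [0,0.055,0.02,0,0,3,0.035],
    [0,0.055,0.01,0,0,3,0.035],
    [0,0.055,0.01,0,0,3,0.035],
  ],
)

```text
clock: 5.4
ee_pos: [0.5603, -0.0914, 0.2859]
tool_rot: [[-0.036, 0.999, -0.0], [0.999, 0.036, 0.0], [0.0, -0.0, -1.0]]
wrist_force: [1.0, 0.6, -1.5]
opening: 0.511
```

Request:
jog_arm(
  series=[
    [0,0.055,0.01,0,0,3,0.035],
    [0,0.055,0.01,0,0,0,0.035],
    [0,0.05,0,0,0,0,0.035],
    [0,0.04,0,0,0,0,0.035],
    [0,0.02,0,0,0,0,0.035],
    [0,0,0,0,0,0,0.035],
    [0,0,0,0,0,0,0.035],
  ],
)

```text
clock: 6.28
ee_pos: [0.5608, 0.126, 0.3054]
tool_rot: [[-0.087, 0.996, -0.001], [0.996, 0.087, -0.001], [-0.001, -0.001, -1.0]]
wrist_force: [0.7, -0.1, -1.9]
opening: 0.506
```

Run:
```python
from h import *
p=read_camera('wrist'); save(p,'w3'); a=p['color'][:,:,::-1]
cv2.imwrite('pics/w3c.png',cv2.resize(a[0:250,120:400],None,fx=2.4,fy=2.4,interpolation=2))
for t,z in [('magazine',0),('column_top',.127),('plate_rest',.112)]:
    for q in place_of(p,t)[:2]:
        px=np.array(q['point'])*[512,384];print(t,round(q['confidence'],2),px.round(1),at_z(p,px,z).round(4))
s=telemetry.sense();print(s['clock'],s['ee_pos'],s['opening'],s['tool_rot'].round(3).tolist(), proj(p,s['ee_pos']))
q=read_camera('top');a=q['color'][:,:,::-1]; save(q,'t3')
for t,z in [('magazine',0),('column_top',.127),('plate_rest',.112)]:
    for r in place_of(q,t)[:2]:
        px=np.array(r['point'])*[512,384];print(t,round(r['confidence'],2),px.round(1),at_z(q,px,z).round(4))
np.savez('p3.npz',**{k:v for k,v in p.items()})
```

```text
magazine 0.79 [259.2  75.9] [0.5637 0.2129 0.    ]
column_top 0.83 [267.6  72.3] [0.5685 0.215  0.127 ]
plate_rest 0.79 [266.   74.7] [0.5678 0.213  0.112 ]
6.475 [0.56100664 0.12587163 0.30558982] 0.5041977614555058 [[-0.086, 0.996, -0.0], [0.996, 0.086, -0.0], [-0.0, -0.0, -1.0]] [250.8594076 254.4100936]
magazine 0.95 [196.1 186.3] [0.5652 0.216  0.    ]
column_top 0.98 [191.1 181.5] [0.566  0.2132 0.127 ]
plate_rest 0.85 [190.9 181.4] [0.5682 0.2162 0.112 ]
```

View pics/w3.png

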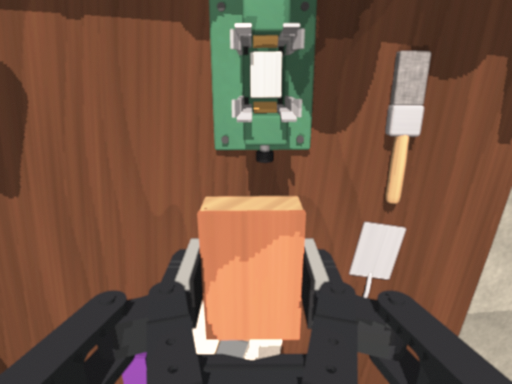

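View pics/w3c.png

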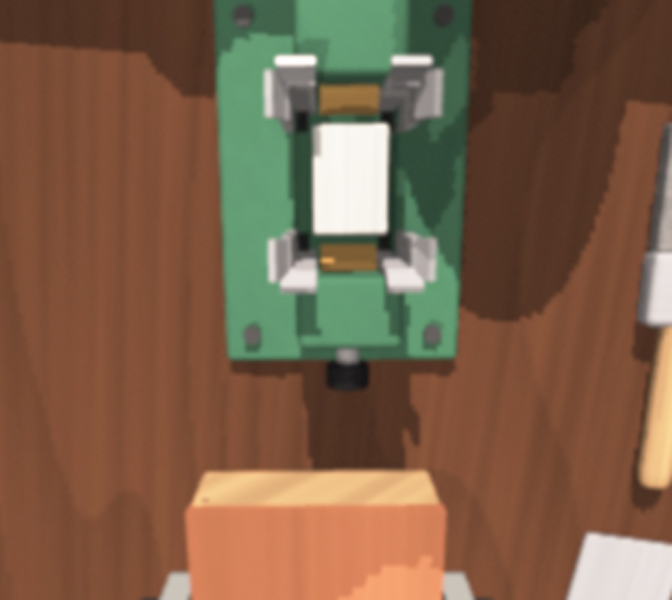

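Run:
```python
from h import *
d=dict(np.load('p3.npz',allow_pickle=True)); p=d
f=lambda x,y,z:at_z(p,(120+(x+.5)/2.4-.5,(y+.5)/2.4-.5),z)[:2]
for n,z,P in [('screw',.010,[(243,15),(443,15),(432,335),(252,334)]),('plate',.112,[(313,124),(389,124),(388,235),(313,236)]),('flare',.134,[(296,60),(411,60),(404,288),(300,289)])]:
    W=np.array([f(x,y,z) for x,y in P]); print(n,W.round(4).tolist(),W.mean(0).round(4))
    v=(W[0]+W[1]-W[2]-W[3]);w=W[1]+W[2]-W[0]-W[3]; print(np.degrees(np.arctan2(-v[0],v[1])),np.degrees(np.arctan2(w[1],w[0])), np.linalg.norm(v)/2,np.linalg.norm(w)/2)
# held block face: TCP z .3056 -> underside?
for z in [.310,.315,.32,.325]:
  for r in face(p,'copper',z): print(z,*r)
```

```text
screw [[0.5103, 0.2889], [0.6099, 0.2978], [0.6251, 0.1372], [0.5251, 0.1289]] [0.5676 0.2132]
5.355468023466995 4.902127110025544 0.16099261832214976 0.10017537888567615
plate [[0.5506, 0.2328], [0.5807, 0.2355], [0.5851, 0.1929], [0.5544, 0.1897]] [0.5677 0.2127]
5.438629085852002 5.453747677741785 0.04303629075802289 0.030528460018121536
flare [[0.5428, 0.2523], [0.5845, 0.256], [0.5916, 0.1742], [0.551, 0.1703]] [0.5675 0.2132]
5.352959541736615 5.354000664344378 0.08228325435009962 0.041302436458843475
0.31 [0.5626 0.1142] [50.2 74.5] 5.8 [252.3 272.4] 13020
0.315 [0.5623 0.1175] [48.4 71.8] 5.8 [252.3 272.4] 13020
0.32 [0.562  0.1209] [46.5 69.1] 5.8 [252.3 272.4] 13020
0.325 [0.5617 0.1242] [44.7 66.4] 5.8 [252.3 272.4] 13020
```

The magazine axis is at (0.5677, 0.2130) with yaw 5.4°; the screws, plate and flares all agree. The block is gripped straight.

Request:
jog_arm(
  series=[
    [0.002,0.03,-0.02,0,0,0.2,0.035],
    [0.0022,0.035,-0.03,0,0,0,0.035],
    [0.002,0.023,-0.04,0,0,0,0.035],
    [0,0,-0.04,0,0,0,0.035],
    [0,0,-0.02,0,0,0,0.035],
    [0,0,0,0,0,0,0.035],
    [0,0,0,0,0,0,0.035],
  ],
)

```text
clock: 7.55
ee_pos: [0.5679, 0.2151, 0.1566]
tool_rot: [[-0.091, 0.996, 0.001], [0.996, 0.091, 0.0], [0.0, 0.001, -1.0]]
wrist_force: [0.6, -0.2, -1.2]
opening: 0.506
```

Run:
```python
from h import *
p=read_camera('wrist'); save(p,'w4')
s=telemetry.sense();print(s['clock'],s['ee_pos'],s['wrist_force'],s['tool_rot'].round(3).tolist())
for r in face(p,'copper',s['ee_pos'][2]+.0195): print(*r)
```

```text
7.6 [0.56808512 0.21512237 0.15698539] [ 0.06735181 -0.30822615 -1.26111042] [[-0.09, 0.996, 0.002], [0.996, 0.09, 0.001], [0.001, 0.002, -1.0]]
[0.5686 0.2133] [45.2 65.9] 6.0 [251.9 274.3] 13076
```

View pics/w4.png

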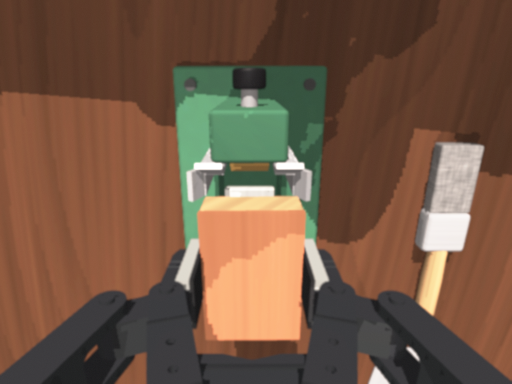

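Request:
jog_arm(
  series=[
    [-0.0007,0,-0.008,0,0,0,0.035],
    [0,0,-0.006,0,0,0,0.035],
    [0,0,-0.006,0,0,0,0.035],
    [0,0,-0.006,0,0,0,0.035],
    [0,0,-0.004,0,0,0,0.035],
    [0,0,-0.003,0,0,0,0.035],
    [0,0,0,0,0,0,0.035],
  ],
)

```text
clock: 8.48
ee_pos: [0.5663, 0.2149, 0.1224]
tool_rot: [[-0.091, 0.996, -0.0], [0.996, 0.091, -0.0], [-0.0, -0.0, -1.0]]
wrist_force: [0.4, 0.1, -0.8]
opening: 0.502
```

No lateral force so far, and the block is inside the flares. I'll keep going down.

Request:
jog_arm(
  series=[
    [0.0004,0,-0.003,0,0,0,0.035],
    [0,0,-0.003,0,0,0,0.035],
    [0,0,-0.003,0,0,0,0.035],
    [0,0,-0.002,0,0,0,0.035],
    [0,0,0,0,0,0,0.035],
  ],
)

```text
clock: 9.1
ee_pos: [0.5668, 0.2149, 0.1116]
tool_rot: [[-0.091, 0.996, 0.0], [0.996, 0.091, 0.0], [0.0, 0.0, -1.0]]
wrist_force: [0.1, 0.0, 0.2]
opening: 0.506
```

Request:
jog_arm(
  series=[
    [0,0,0,0,0,0,0.065],
    [0,0,0,0,0,0,0.065],
    [0,0,0.02,0,0,0,0.065],
    [0,0,0.03,0,0,0,0.065],
    [0,0,0.02,0,0,0,0.0],
    [0,0,0,0,0,0,0.0],
    [0,0,0,0,0,0,0.0],
    [0,0,0,0,0,0,0.0],
  ],
)

```text
clock: 10.1
ee_pos: [0.5662, 0.2147, 0.1807]
tool_rot: [[-0.091, 0.996, -0.002], [0.996, 0.091, -0.001], [-0.0, -0.002, -1.0]]
wrist_force: [0.5, 0.4, -0.3]
opening: 0.002
```

Run:
```python
from h import *
p=read_camera('wrist'); save(p,'w5')
s=telemetry.sense();print(s['clock'],s['ee_pos'],s['opening'],s['wrist_force'],s['tool_rot'].round(3).tolist(),proj(p,s['ee_pos']))
for r in face(p,'copper',.132): print(*r)
```

```text
10.15 [0.5662542  0.21471908 0.18070897] 0.000691390355280666 [-0.71098241 -1.08430925  0.09862274] [[-0.091, 0.996, -0.002], [0.996, 0.091, -0.001], [-0.0, -0.002, -1.0]] [250.59519182 253.97771384]
[0.5674 0.2136] [44.2 64.9] 5.3 [252.3 202.5] 4238
```

View pics/w5.png

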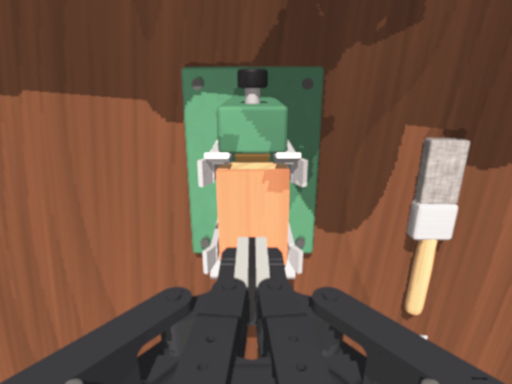

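The copper block stands square in the column with its face visible at (252,202). Next I'll push from above with the fingers shut.

Request:
jog_arm(
  series=[
    [0.0008,-0.0015,-0.02,0,0,0,0],
    [0,0,-0.016,0,0,0,0],
    [0,0,-0.005,0,0,0,0],
    [0,0,-0.003,0,0,0,0],
    [0,0,-0.002,0,0,0,0],
    [0,0,-0.002,0,0,0,0],
    [0,0,-0.002,0,0,0,0],
  ],
)

```text
clock: 11.02
ee_pos: [0.5679, 0.2136, 0.132]
tool_rot: [[-0.091, 0.996, 0.001], [0.996, 0.091, 0.0], [0.0, 0.001, -1.0]]
wrist_force: [-0.8, 0.2, 2.1]
opening: -0.001
```

Request:
jog_arm(
  series=[
    [0,0,-0.0015,0,0,0,0],
    [0,0,-0.0015,0,0,0,0],
    [0,0,-0.0015,0,0,0,0],
    [0,0,-0.0015,0,0,0,0],
  ],
)

```text
clock: 11.52
ee_pos: [0.5679, 0.2136, 0.1257]
tool_rot: [[-0.091, 0.996, 0.001], [0.996, 0.091, 0.0], [0.0, 0.001, -1.0]]
wrist_force: [1.3, -0.3, 3.2]
opening: 0.004
```

Request:
jog_arm(
  series=[
    [0,0,-0.0015,0,0,0,0],
    [0,0,-0.0015,0,0,0,0],
    [0,0,-0.0015,0,0,0,0],
    [0,0,-0.0015,0,0,0,0],
  ],
)

```text
clock: 12.02
ee_pos: [0.5679, 0.2136, 0.1199]
tool_rot: [[-0.091, 0.996, 0.001], [0.996, 0.091, 0.0], [0.0, 0.001, -1.0]]
wrist_force: [0.2, 0.4, 5.6]
opening: 0.0
```

Request:
jog_arm(
  series=[
    [0,0,-0.0015,0,0,0,0],
    [0,0,-0.0015,0,0,0,0],
    [0,0,-0.0015,0,0,0,0],
    [0,0,-0.0015,0,0,0,0],
  ],
)

```text
clock: 12.52
ee_pos: [0.5679, 0.2136, 0.1142]
tool_rot: [[-0.091, 0.996, 0.001], [0.996, 0.091, 0.0], [0.0, 0.001, -1.0]]
wrist_force: [-1.1, 0.1, 9.4]
opening: 0.002
```

Request:
jog_arm(
  series=[
    [0,0,-0.0015,0,0,0,0],
    [0,0,-0.0015,0,0,0,0],
    [0,0,-0.0015,0,0,0,0],
  ],
)

```text
clock: 12.9
ee_pos: [0.5679, 0.2135, 0.1095]
tool_rot: [[-0.091, 0.996, 0.001], [0.996, 0.091, 0.0], [0.0, 0.001, -1.0]]
wrist_force: [0.3, 1.0, 6.0]
opening: -0.002
```

Request:
jog_arm(
  series=[
    [0,0,-0.0015,0,0,0,0],
    [0,0,-0.0015,0,0,0,0],
    [0,0,-0.0015,0,0,0,0],
  ],
)

```text
clock: 13.28
ee_pos: [0.5679, 0.2135, 0.1051]
tool_rot: [[-0.091, 0.996, 0.001], [0.996, 0.091, 0.0], [0.0, 0.001, -1.0]]
wrist_force: [-0.2, 0.5, 6.4]
opening: -0.001
```

Request:
jog_arm(
  series=[
    [0,0,-0.0015,0,0,0,0],
    [0,0,-0.0015,0,0,0,0],
  ],
)

```text
clock: 13.52
ee_pos: [0.5679, 0.2136, 0.1021]
tool_rot: [[-0.091, 0.996, 0.001], [0.996, 0.091, 0.0], [0.0, 0.001, -1.0]]
wrist_force: [-0.7, -0.2, 7.4]
opening: 0.003
```

Request:
jog_arm(
  series=[
    [0,0,-0.0015,0,0,0,0],
    [0,0,-0.0015,0,0,0,0],
  ],
)

```text
clock: 13.78
ee_pos: [0.5679, 0.2135, 0.0992]
tool_rot: [[-0.091, 0.996, 0.001], [0.996, 0.091, 0.0], [0.0, 0.001, -1.0]]
wrist_force: [0.4, 0.9, 8.2]
opening: -0.004
```

Request:
jog_arm(
  series=[
    [0,0,-0.0015,0,0,0,0],
    [0,0,-0.0015,0,0,0,0],
    [0,0,-0.0015,0,0,0,0],
  ],
)

```text
clock: 14.15
ee_pos: [0.5679, 0.2135, 0.0947]
tool_rot: [[-0.091, 0.996, 0.001], [0.996, 0.091, 0.0], [0.0, 0.001, -1.0]]
wrist_force: [-0.7, 1.3, 7.6]
opening: 0.0
```

Request:
jog_arm(
  series=[
    [0,0,-0.0015,0,0,0,0],
    [0,0,-0.0015,0,0,0,0],
  ],
)

```text
clock: 14.4
ee_pos: [0.568, 0.2136, 0.0918]
tool_rot: [[-0.091, 0.996, 0.001], [0.996, 0.091, 0.0], [0.0, 0.001, -1.0]]
wrist_force: [-0.9, 0.5, 9.3]
opening: -0.001
```

Request:
jog_arm(
  series=[
    [0,0,-0.0015,0,0,0,0],
    [0,0,-0.0015,0,0,0,0],
  ],
)

```text
clock: 14.65
ee_pos: [0.5679, 0.2136, 0.0888]
tool_rot: [[-0.091, 0.996, 0.001], [0.996, 0.091, 0.0], [0.0, 0.001, -1.0]]
wrist_force: [-0.5, 0.6, 9.0]
opening: 0.0
```

Request:
jog_arm(
  series=[
    [0,0,-0.0015,0,0,0,0],
    [0,0,-0.0015,0,0,0,0],
  ],
)

```text
clock: 14.9
ee_pos: [0.568, 0.2136, 0.0858]
tool_rot: [[-0.091, 0.996, 0.001], [0.996, 0.091, 0.0], [0.0, 0.001, -1.0]]
wrist_force: [-0.2, 0.8, 9.0]
opening: -0.0
```

Request:
jog_arm(
  series=[
    [0,0,-0.0015,0,0,0,0],
    [0,0,-0.0015,0,0,0,0],
  ],
)

```text
clock: 15.15
ee_pos: [0.5679, 0.2136, 0.0828]
tool_rot: [[-0.091, 0.996, 0.001], [0.996, 0.091, 0.0], [0.0, 0.001, -1.0]]
wrist_force: [-0.7, 0.3, 9.1]
opening: -0.003
```

Request:
jog_arm(
  series=[
    [0,0,-0.0015,0,0,0,0],
    [0,0,-0.0015,0,0,0,0],
    [0,0,-0.0015,0,0,0,0],
    [0,0,0,0,0,0,0],
  ],
)

```text
clock: 15.65
ee_pos: [0.5679, 0.2136, 0.0782]
tool_rot: [[-0.091, 0.996, 0.001], [0.996, 0.091, 0.0], [0.0, 0.001, -1.0]]
wrist_force: [-0.0, 0.5, 9.0]
opening: 0.004
```

Request:
jog_arm(
  series=[
    [0,0,0.003,0,0,0,0],
    [0,0,0.003,0,0,0,0],
    [0,0,0.003,0,0,0,0],
  ],
)

```text
clock: 16.02
ee_pos: [0.5679, 0.2136, 0.0871]
tool_rot: [[-0.091, 0.996, 0.001], [0.996, 0.091, 0.0], [0.0, 0.001, -1.0]]
wrist_force: [0.2, 1.1, 1.4]
opening: 0.002
```

Request:
jog_arm(
  series=[
    [0,0,0.003,0,0,0,0],
    [0,0,0.003,0,0,0,0],
    [0,0,0.003,0,0,0,0],
  ],
)

```text
clock: 16.4
ee_pos: [0.5672, 0.2133, 0.0954]
tool_rot: [[-0.091, 0.996, -0.001], [0.996, 0.091, -0.0], [-0.0, -0.001, -1.0]]
wrist_force: [-0.8, -0.4, -0.1]
opening: -0.0
```

Request:
jog_arm(
  series=[
    [0,0,0.03,0,0,0,0],
    [0,0,0.05,0,0,0,0.0854],
    [0,0,0.04,0,0,0,0.0854],
    [0,-0.05,0.04,0,0,0,0.0854],
    [0,-0.03,0.02,0,0,0,0.0854],
    [0,0,0,0,0,0,0.0854],
  ],
)

```text
clock: 17.15
ee_pos: [0.5684, 0.1332, 0.2766]
tool_rot: [[-0.088, 0.996, 0.003], [0.996, 0.088, 0.001], [0.0, 0.003, -1.0]]
wrist_force: [0.4, 0.3, -0.8]
opening: 1.001
```

Run:
```python
from h import *
p=read_camera('wrist'); save(p,'w6');a=p['color'][:,:,::-1]
cv2.imwrite('pics/w6c.png',cv2.resize(a[0:200,150:380],None,fx=3,fy=3,interpolation=2))
s=telemetry.sense();print(s['clock'],s['ee_pos'],s['opening'])
for z in (.08,.085,.09):
  for r in face(p,'copper',z): print(z,*r)
```

```text
17.2 [0.567771   0.13403607 0.27527846] 0.9971760773649028
0.08 [0.5682 0.2125] [44.5 63.4] 5.1 [257.5  80.7] 2437
0.085 [0.5681 0.2125] [43.9 62.4] 5.1 [257.5  80.7] 2437
0.09 [0.568  0.2126] [43.2 61.5] 5.1 [257.5  80.7] 2437
```

View pics/w6c.png

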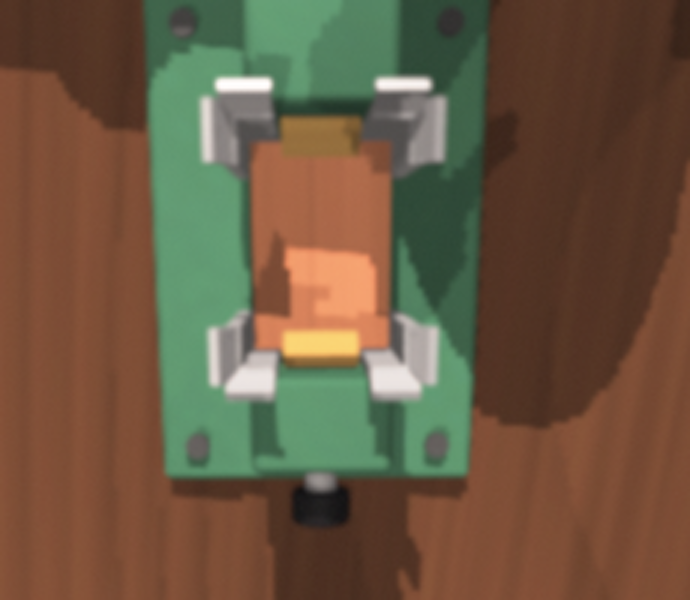

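Both brass catches lie over the copper face and the block is down, so the copper is latched. Now for the zinc.

Request:
jog_arm(
  series=[
    [-0.0015,-0.04,0,0,0,-3,0.0854],
    [-0.0015,-0.05,0,0,0,-3,0.0854],
    [-0.0015,-0.055,-0.01,0,0,-3,0.0854],
    [-0.0015,-0.055,-0.02,0,0,-3,0.0854],
    [-0.0015,-0.055,-0.03,0,0,-3,0.0854],
    [-0.0015,-0.055,-0.03,0,0,-2.5,0.0854],
    [-0.0015,-0.0465,-0.03,0,0,0,0.0854],
    [0,0,0,0,0,0,0.0854],
  ],
)

```text
clock: 18.2
ee_pos: [0.555, -0.2226, 0.1507]
tool_rot: [[0.216, 0.976, -0.006], [0.976, -0.216, 0.002], [0.001, -0.006, -1.0]]
wrist_force: [-0.8, 0.8, 0.3]
opening: 1.0
```

Request:
jog_arm(
  series=[
    [0,0,0,0,0,0,0.0854],
  ],
)

```text
clock: 18.32
ee_pos: [0.557, -0.2206, 0.1538]
tool_rot: [[0.213, 0.977, -0.002], [0.977, -0.213, 0.001], [0.001, -0.002, -1.0]]
wrist_force: [0.3, -0.3, -0.1]
opening: 1.002
```

Run:
```python
from h import *
p=read_camera('wrist'); save(p,'w7')
s=telemetry.sense();print(s['clock'],s['ee_pos'],s['tool_rot'].round(3).tolist(),proj(p,s['ee_pos']))
for f in face(p,'zinc',.026): print(*f)
for q in place_of(p,'block_zinc')[:2]:
    px=np.array(q['point'])*[512,384];print('place',round(q['confidence'],2),px.round(1),at_z(p,px,.004).round(4))
```

```text
18.375 [ 0.55737324 -0.22027622  0.15459526] [[0.212, 0.977, -0.0], [0.977, -0.212, 0.001], [0.0, -0.001, -1.0]] [251.52628854 254.4331678 ]
[ 0.5575 -0.2227] [65.8 49.9] -12.6 [250.6 179.5] 3955
place 0.6 [251.4 177.7] [ 0.556  -0.2253  0.004 ]
```

View pics/w7.png

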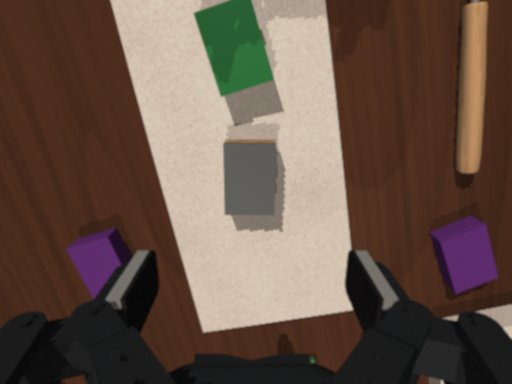

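Request:
jog_arm(
  series=[
    [-0.001,-0.002,-0.04,0,0,0,0.0854],
    [0,0,-0.045,0,0,0,0.0854],
    [0,0,-0.035,0,0,0,0.0854],
    [0,0,-0.017,0,0,0,0.0854],
    [0,0,0,0,0,0,0.0854],
    [0,0,0,0,0,0,0.0854],
  ],
)

```text
clock: 19.18
ee_pos: [0.5573, -0.2237, 0.0193]
tool_rot: [[0.212, 0.977, 0.002], [0.977, -0.212, -0.001], [-0.0, 0.002, -1.0]]
wrist_force: [-0.2, -0.2, 1.0]
opening: 1.0
```

Request:
jog_arm(
  series=[
    [-0.0005,0.0005,-0.008,0,0,0,0.0854],
    [0,0,-0.003,0,0,0,0.06],
    [0,0,0,0,0,0,0.035],
    [0,0,0,0,0,0,0.035],
    [0,0,0,0,0,0,0.035],
    [0,0,0,0,0,0,0.035],
  ],
  grip_force=40,
)

```text
clock: 19.92
ee_pos: [0.5557, -0.2232, 0.007]
tool_rot: [[0.213, 0.977, 0.0], [0.977, -0.213, -0.0], [-0.0, 0.0, -1.0]]
wrist_force: [-0.1, 0.9, 2.5]
opening: 0.506
```

Request:
jog_arm(
  series=[
    [0,0,0.04,0,0,0,0.035],
    [0,0,0.06,0,0,0,0.035],
    [0.001,0.03,0.06,0,0,2,0.035],
    [0.0015,0.05,0.05,0,0,3,0.035],
    [0.0015,0.055,0.01,0,0,3,0.035],
    [0.0015,0.055,0.01,0,0,3,0.035],
    [0.0015,0.055,0,0,0,3,0.035],
    [0.0015,0.055,0,0,0,3.5,0.035],
  ],
)

```text
clock: 20.92
ee_pos: [0.5635, 0.0708, 0.2269]
tool_rot: [[-0.093, 0.996, 0.0], [0.996, 0.093, 0.0], [0.0, 0.0, -1.0]]
wrist_force: [0.3, 0.1, -1.9]
opening: 0.503
```

Request:
jog_arm(
  series=[
    [0.0015,0.055,0,0,0,0,0.035],
    [0.001,0.05,0,0,0,0,0.035],
    [0,0.032,-0.03,0,0,0,0.035],
    [0,0,-0.035,0,0,0,0.035],
    [0,0,-0.01,0,0,0,0.035],
    [0,0,0,0,0,0,0.035],
    [0,0,0,0,0,0,0.035],
  ],
)

```text
clock: 21.8
ee_pos: [0.5673, 0.2058, 0.1532]
tool_rot: [[-0.09, 0.996, 0.002], [0.996, 0.09, 0.001], [0.0, 0.002, -1.0]]
wrist_force: [0.5, -0.2, -1.7]
opening: 0.507
```

Run:
```python
from h import *
p=read_camera('wrist'); save(p,'w8')
s=telemetry.sense();print(s['clock'],s['ee_pos'],s['opening'],s['wrist_force'],s['tool_rot'].round(3).tolist())
for r in face(p,'zinc',s['ee_pos'][2]+.019): print(*r)
```

```text
21.85 [0.56737126 0.20588861 0.15335425] 0.5047631441821578 [ 0.28201162 -0.34067714 -1.82274259] [[-0.09, 0.996, 0.002], [0.996, 0.09, 0.001], [0.001, 0.002, -1.0]]
[0.5669 0.2089] [45.  63.4] 5.1 [241.5 232.1] 5821
[0.5265 0.177 ] [35.2 75.3] 5.6 [163.7 330.6] 5490
[0.6219 0.1848] [52.2 75.7] 4.8 [344.1 332.7] 6212
```

View pics/w8.png

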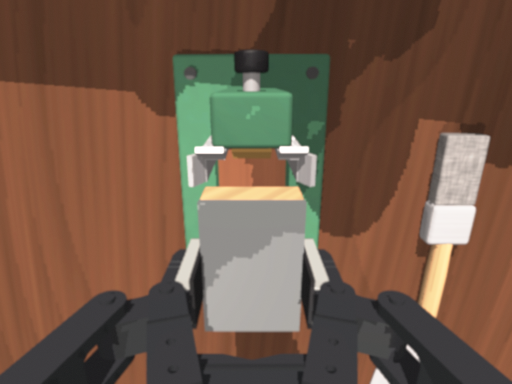

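Run:
```python
from h import *
p=read_camera('wrist');s=telemetry.sense()
g=cv2.cvtColor(p['color'],cv2.COLOR_RGB2GRAY)
hs=cv2.cvtColor(p['color'],cv2.COLOR_RGB2HSV)
print([int(x) for x in hs[185:215:2,250,1]],[int(x) for x in hs[185:215:2,250,2]]);print([int(x) for x in hs[320:345:2,250,2]])
for z in (.017,.019,.021):
    W=np.array([at_z(p,q,s['ee_pos'][2]+z)[:2] for q in [(199,202),(304,202),(300,331),(205,331)]])
    print(z,W.mean(0),W[1]-W[0],W[1]-W[2], s['ee_pos'])
```

```text
[143, 115, 102, 97, 98, 97, 97, 89, 17, 10, 9, 9, 9, 9, 9] [193, 237, 248, 251, 251, 251, 251, 242, 153, 146, 145, 145, 145, 145, 145]
[177, 177, 176, 176, 177, 165, 105, 88, 89, 90, 89, 90, 90]
0.017 [0.56800942 0.20681975] [0.04266358 0.00382677] [-0.00746069  0.06490295] [0.56729955 0.20590019 0.15330738]
0.019 [0.56788487 0.20808395] [0.04198389 0.0037658 ] [-0.00734184  0.06386895] [0.56729955 0.20590019 0.15330738]
0.021 [0.56776032 0.20934814] [0.0413042  0.00370484] [-0.00722298  0.06283495] [0.56729955 0.20590019 0.15330738]
```

Request:
jog_arm(
  series=[
    [0,0.005,-0.002,0,0,0,0.035],
    [0,0,-0.006,0,0,0,0.035],
    [0,0,-0.006,0,0,0,0.035],
    [0,0,-0.006,0,0,0,0.035],
    [0,0,-0.005,0,0,0,0.035],
    [0,0,-0.003,0,0,0,0.035],
    [0,0,0,0,0,0,0.035],
  ],
)

```text
clock: 22.78
ee_pos: [0.5662, 0.211, 0.1236]
tool_rot: [[-0.091, 0.996, -0.0], [0.996, 0.091, -0.0], [-0.0, -0.001, -1.0]]
wrist_force: [0.7, 0.1, -1.7]
opening: 0.509
```

Request:
jog_arm(
  series=[
    [0.0006,0,-0.003,0,0,0,0.035],
    [0,0,-0.003,0,0,0,0.035],
    [0,0,-0.003,0,0,0,0.035],
    [0,0,-0.003,0,0,0,0.035],
    [0,0,-0.003,0,0,0,0.035],
    [0,0,0,0,0,0,0.035],
  ],
)

```text
clock: 23.52
ee_pos: [0.5668, 0.211, 0.1086]
tool_rot: [[-0.091, 0.996, -0.001], [0.996, 0.091, -0.0], [-0.0, -0.001, -1.0]]
wrist_force: [0.3, -0.6, -1.7]
opening: 0.505
```

Request:
jog_arm(
  series=[
    [0,0,-0.003,0,0,0,0.035],
    [0,0,-0.003,0,0,0,0.035],
    [0,0,0,0,0,0,0.035],
  ],
)

```text
clock: 23.9
ee_pos: [0.5671, 0.2111, 0.103]
tool_rot: [[-0.091, 0.996, 0.0], [0.996, 0.091, 0.0], [0.0, 0.0, -1.0]]
wrist_force: [-0.1, -0.0, 0.1]
opening: 0.51
```

Contact with the slopes at an underside height of about 0.100. I'll release, shut the fingers and re-centre.

Request:
jog_arm(
  series=[
    [0,0,0,0,0,0,0.065],
    [0,0,0,0,0,0,0.065],
    [0,0,0.02,0,0,0,0.065],
    [0,0,0.03,0,0,0,0.065],
    [0.0005,0.0022,0.02,0,0,0,0.0],
    [0,0,0,0,0,0,0.0],
    [0,0,0,0,0,0,0.0],
    [0,0,0,0,0,0,0.0],
  ],
)

```text
clock: 24.9
ee_pos: [0.5668, 0.213, 0.172]
tool_rot: [[-0.091, 0.996, -0.002], [0.996, 0.091, -0.001], [-0.0, -0.002, -1.0]]
wrist_force: [0.6, -0.2, -0.7]
opening: 0.002
```

Run:
```python
from h import *
p=read_camera('wrist'); save(p,'w9')
s=telemetry.sense();print(s['clock'],s['ee_pos'],s['opening'],s['wrist_force'])
```

```text
24.95 [0.56686388 0.21297951 0.17198056] 0.0021357474190710447 [ 0.35247838 -0.46218322 -0.46955276]
```

View pics/w9.png

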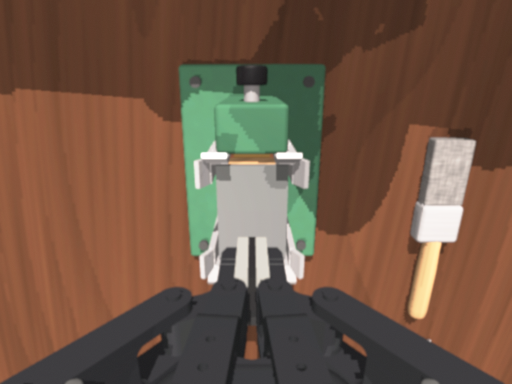

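The zinc stands square in the column. Now the push.

Request:
jog_arm(
  series=[
    [0.0006,0,-0.02,0,0,0,0],
    [0,0,-0.018,0,0,0,0],
    [0,0,-0.006,0,0,0,0],
    [0,0,-0.003,0,0,0,0],
    [0,0,-0.0015,0,0,0,0],
    [0,0,-0.0015,0,0,0,0],
    [0,0,-0.0015,0,0,0,0],
  ],
)

```text
clock: 25.82
ee_pos: [0.5685, 0.2134, 0.122]
tool_rot: [[-0.091, 0.996, 0.001], [0.996, 0.091, 0.0], [0.0, 0.001, -1.0]]
wrist_force: [-1.8, 0.4, 7.2]
opening: 0.002
```

Request:
jog_arm(
  series=[
    [0,0,-0.0015,0,0,0,0],
    [0,0,-0.0015,0,0,0,0],
    [0,0,-0.0015,0,0,0,0],
  ],
)

```text
clock: 26.2
ee_pos: [0.5694, 0.2138, 0.1187]
tool_rot: [[-0.091, 0.996, 0.003], [0.996, 0.091, 0.001], [0.001, 0.003, -1.0]]
wrist_force: [-0.8, -0.4, 8.1]
opening: 0.002
```

Request:
jog_arm(
  series=[
    [0,0,-0.0015,0,0,0,0],
    [0,0,-0.0015,0,0,0,0],
    [0,0,-0.0015,0,0,0,0],
  ],
)

```text
clock: 26.58
ee_pos: [0.5695, 0.214, 0.114]
tool_rot: [[-0.091, 0.996, 0.003], [0.996, 0.091, 0.002], [0.001, 0.004, -1.0]]
wrist_force: [0.3, 3.5, 8.8]
opening: -0.001
```

Request:
jog_arm(
  series=[
    [0,0,-0.0015,0,0,0,0],
    [0,0,-0.0015,0,0,0,0],
    [0,0,-0.0015,0,0,0,0],
  ],
)

```text
clock: 26.95
ee_pos: [0.5697, 0.2136, 0.1095]
tool_rot: [[-0.091, 0.996, 0.004], [0.996, 0.091, 0.001], [0.0, 0.004, -1.0]]
wrist_force: [0.6, -1.0, 8.6]
opening: -0.0
```

Request:
jog_arm(
  series=[
    [0,0,-0.0015,0,0,0,0],
    [0,0,-0.0015,0,0,0,0],
    [0,0,-0.0015,0,0,0,0],
  ],
)

```text
clock: 27.32
ee_pos: [0.5697, 0.2136, 0.105]
tool_rot: [[-0.091, 0.996, 0.004], [0.996, 0.091, 0.001], [0.001, 0.004, -1.0]]
wrist_force: [0.8, -0.6, 9.0]
opening: -0.0
```

Request:
jog_arm(
  series=[
    [0,0,-0.0015,0,0,0,0],
    [0,0,-0.0015,0,0,0,0],
    [0,0,-0.0015,0,0,0,0],
  ],
)

```text
clock: 27.7
ee_pos: [0.5697, 0.2136, 0.1006]
tool_rot: [[-0.091, 0.996, 0.004], [0.996, 0.091, 0.001], [0.001, 0.004, -1.0]]
wrist_force: [0.2, -0.8, 9.4]
opening: -0.001
```

Request:
jog_arm(
  series=[
    [0,0,-0.0015,0,0,0,0],
    [0,0,-0.0015,0,0,0,0],
    [0,0,-0.0015,0,0,0,0],
  ],
)

```text
clock: 28.08
ee_pos: [0.5697, 0.2136, 0.0962]
tool_rot: [[-0.091, 0.996, 0.004], [0.996, 0.091, 0.001], [0.001, 0.004, -1.0]]
wrist_force: [0.5, -1.7, 9.5]
opening: 0.002
```

Request:
jog_arm(
  series=[
    [0,0,-0.0015,0,0,0,0],
    [0,0,-0.0015,0,0,0,0],
  ],
)

```text
clock: 28.32
ee_pos: [0.5697, 0.2136, 0.0932]
tool_rot: [[-0.091, 0.996, 0.004], [0.996, 0.091, 0.001], [0.001, 0.004, -1.0]]
wrist_force: [-0.1, -1.0, 10.5]
opening: -0.002
```

Request:
jog_arm(
  series=[
    [0,0,-0.0015,0,0,0,0],
    [0,0,-0.001,0,0,0,0],
  ],
)

```text
clock: 28.58
ee_pos: [0.5698, 0.2136, 0.0907]
tool_rot: [[-0.091, 0.996, 0.004], [0.996, 0.091, 0.001], [0.001, 0.004, -1.0]]
wrist_force: [0.2, -1.2, 9.8]
opening: -0.0
```

Request:
jog_arm(
  series=[
    [0,0,-0.001,0,0,0,0],
    [0,0,-0.001,0,0,0,0],
  ],
)

```text
clock: 28.82
ee_pos: [0.5697, 0.2136, 0.0887]
tool_rot: [[-0.091, 0.996, 0.004], [0.996, 0.091, 0.001], [0.001, 0.004, -1.0]]
wrist_force: [0.1, -1.1, 10.7]
opening: -0.001
```

Request:
jog_arm(
  series=[
    [0,0,-0.001,0,0,0,0],
    [0,0,-0.001,0,0,0,0],
  ],
)

```text
clock: 29.08
ee_pos: [0.5698, 0.2136, 0.0868]
tool_rot: [[-0.091, 0.996, 0.004], [0.996, 0.091, 0.001], [0.001, 0.004, -1.0]]
wrist_force: [0.2, -1.2, 9.6]
opening: -0.004
```

Request:
jog_arm(
  series=[
    [0,0,-0.001,0,0,0,0],
  ],
)

```text
clock: 29.2
ee_pos: [0.5697, 0.2136, 0.0857]
tool_rot: [[-0.091, 0.996, 0.004], [0.996, 0.091, 0.001], [0.001, 0.004, -1.0]]
wrist_force: [0.2, -0.8, 9.7]
opening: 0.002
```

Request:
jog_arm(
  series=[
    [0,0,-0.001,0,0,0,0],
  ],
)

```text
clock: 29.32
ee_pos: [0.5698, 0.2136, 0.0847]
tool_rot: [[-0.091, 0.996, 0.004], [0.996, 0.091, 0.001], [0.001, 0.004, -1.0]]
wrist_force: [0.5, -0.6, 10.6]
opening: 0.005
```

Request:
jog_arm(
  series=[
    [0,0,-0.001,0,0,0,0],
  ],
)

```text
clock: 29.45
ee_pos: [0.5697, 0.2136, 0.0838]
tool_rot: [[-0.091, 0.996, 0.004], [0.996, 0.091, 0.001], [0.001, 0.004, -1.0]]
wrist_force: [-1.0, -1.8, 13.9]
opening: 0.004
```

Request:
jog_arm(
  series=[
    [0,0,-0.001,0,0,0,0],
  ],
)

```text
clock: 29.58
ee_pos: [0.5698, 0.2136, 0.0832]
tool_rot: [[-0.091, 0.996, 0.004], [0.996, 0.091, 0.001], [0.001, 0.004, -1.0]]
wrist_force: [-1.7, -1.7, 16.6]
opening: 0.001
```

Request:
jog_arm(
  series=[
    [0,0,-0.0007,0,0,0,0],
  ],
)

```text
clock: 29.7
ee_pos: [0.5699, 0.2136, 0.0827]
tool_rot: [[-0.091, 0.996, 0.004], [0.996, 0.091, 0.001], [0.001, 0.004, -1.0]]
wrist_force: [-2.5, -2.5, 19.0]
opening: -0.003
```

The firm stop began near z=0.0845 and the force has reached 19 N, so I'm stopping there. I'll back off and check.

Request:
jog_arm(
  series=[
    [0,0,0.003,0,0,0,0],
    [0,0,0.003,0,0,0,0],
    [0,0,0.003,0,0,0,0],
    [0,0,0.003,0,0,0,0],
  ],
)

```text
clock: 30.2
ee_pos: [0.5678, 0.2132, 0.0921]
tool_rot: [[-0.091, 0.996, -0.001], [0.996, 0.091, -0.0], [-0.0, -0.001, -1.0]]
wrist_force: [0.2, -0.4, 0.3]
opening: 0.001
```

Request:
jog_arm(
  series=[
    [0,0,0.01,0,0,0,0],
    [0,0,0.03,0,0,0,0],
    [0,0,0.05,0,0,0,0],
    [0,-0.03,0.05,0,0,0,0.04],
    [0,-0.03,0.04,0,0,0,0.0854],
    [0,-0.02,0.02,0,0,0,0.0854],
    [0,0,0,0,0,0,0.0854],
    [0,0,0,0,0,0,0.0854],
  ],
)

```text
clock: 31.2
ee_pos: [0.5673, 0.1334, 0.2907]
tool_rot: [[-0.091, 0.996, -0.002], [0.996, 0.091, -0.0], [0.0, -0.002, -1.0]]
wrist_force: [0.0, -0.5, -0.6]
opening: 0.998
```

Run:
```python
from h import *
p=read_camera('wrist'); save(p,'w10');a=p['color'][:,:,::-1]
cv2.imwrite('pics/w10c.png',cv2.resize(a[0:200,150:380],None,fx=3,fy=3,interpolation=2))
s=telemetry.sense();print(s['clock'],s['ee_pos'],s['opening'],s['wrist_force'])
for z in (.065,.085,.11):
  for r in face(p,'zinc',z)[:4]: print(z,*r)
q=read_camera('scene');a=q['color'][:,:,::-1];cv2.imwrite('pics/s10c.png',cv2.resize(a[110:310,130:390],None,fx=3,fy=3,interpolation=2))
```

```text
31.25 [0.56718721 0.13364484 0.29035902] 1.0004129148668406 [-0.3765276   0.48156087 -0.00402884]
0.11 [0.5694 0.2152] [67.7 82. ] 5.0 [259.9  74.9] 3854
0.11 [0.7104 0.2103] [33.4 80.4] 2.4 [407.5  87.7] 1643
```

View pics/w10c.png

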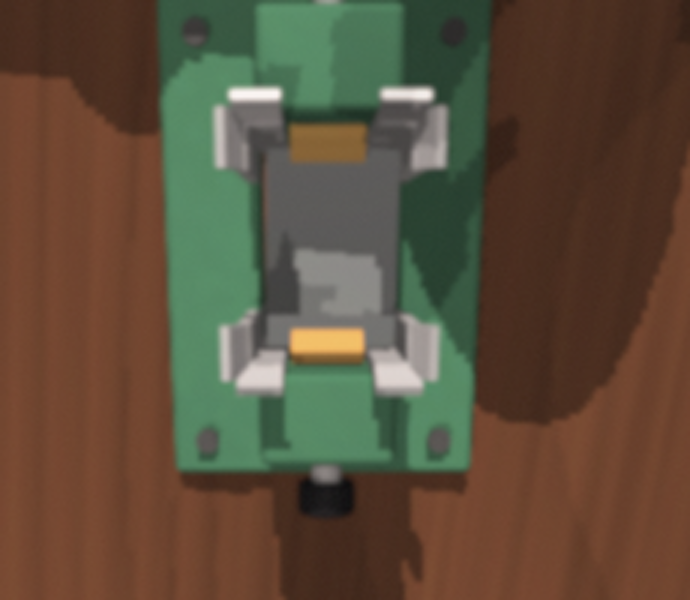

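View pics/s10c.png

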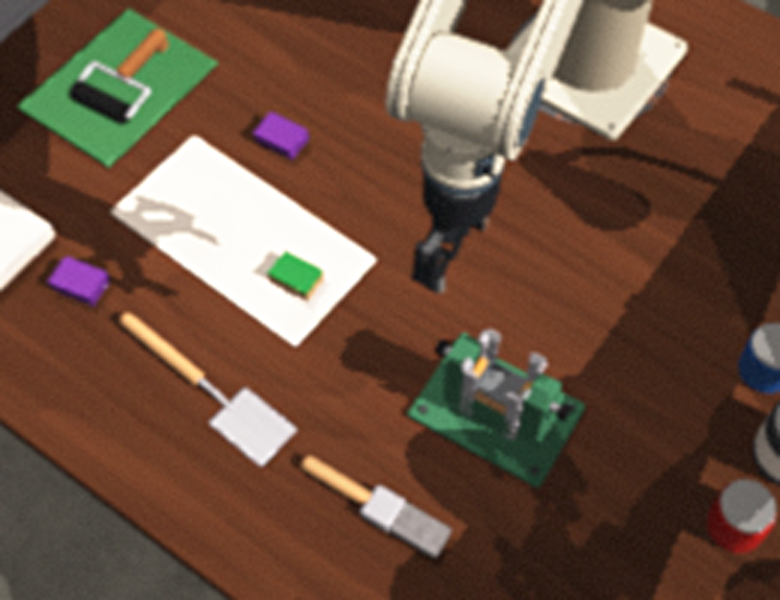

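The zinc face is under both brass catches, around (327,240) in the crop, and sits level. Everything else is where it was.

```bash
python3 -c "
from h import *
print(ticket.close_job())"
```

```text
the job is handed in; nothing more can be done
None
```

Both blocks are in the magazine: the copper one first, the zinc one on top of it, faces up. I handed the job in at about 31 s of the 72 s allowed.

- **Copper:** I set it in the column with the jaws, then pushed it down from above with the fingers shut. The push took at most about 9.4 N. After I lifted off, the wrist picture showed both brass catches over the copper face.
- **Zinc:** I loaded it the same way. The firm stop began with the fingertips at about 84.5 mm, and I stopped pressing at 19 N, well under the 35 N limit.
- **Last checks:** With the hand off, no force remained on the fingers. The zinc face lay level under both catches in the wrist picture. The scene picture showed the lino block, brayer, knife, brush, purple blocks and the red and blue tins in place; the large tin lay only partly in that view.
- **What did not work or was not measured:**
  - During the second push, the fingertips drifted about 2 mm sideways on the block, with no visible effect.
  - My colour fit did not find the zinc face cleanly in the last picture, so I judged its position by eye.
  - The gap between the two blocks was not measured.

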